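Hang the clothespin basket out of the way, then clamp the boot brush with the pump clamp

TASK

The clothespin basket stands in front of the clamp: first hang it by its handle on the hook stand and let go of it. Then close the clamp on the wooden boot brush by pumping its trigger only (squeeze it to the handle, let it spring out, squeeze again), until the brush is pressed against the fixed jaw and the sprung face of the moving jaw is pushed in about half-way, and finish while still holding the trigger squeezed so that the pressure stays on. Never let the sprung face be pushed fully home, which would crush the brush; do not push the moving jaw by hand, and leave the other things on the counter where they are.

Things in the scene. Friction and masses are not known exactly. Their poses are not given: they have to be found in the camera images.
- basket: Rust-red plastic basket, 85 (its x) by 110 (its y) by 60 mm high, 3 mm walls, about 160 g, with a stiff arched handle: two uprights at its y = -53 and +53 mm and a straight round top bar 10 mm thick along its y from -45 to +45 mm, the bar's axis 125 mm above the underside. Origin at the centre of its underside, z up.
- basket_bar (a point): Centre of the round top bar of the basket's handle, 65 mm above the basket's rim. Axes as the basket's. To leave room for the hook under the bar's centre, grip the bar some 28 mm to one side.
- hook: Fixed dark steel hook stand: round foot (radius 50 mm), upright post (radius 8 mm, 260 mm high), and a level round arm 8 mm thick that points from the post along the stand's own -x, its axis 240 mm above the counter, ending in an upturned tip. Origin at the centre of the foot.
- hook_seat (a point): Point on top of the hook's level arm, 70 mm out from the post's axis, 244 mm above the counter: where the handle bar should lie (bar's axis then 249 mm high). Axes as the stand's: the tip lies 54 mm farther along -x and its end stands 22 mm above this point. Anywhere on the level arm is good.
- clamp: Fixed pump clamp on a board (400 x 110 x 16 mm, x = -80 to +320 mm). Origin at counter height under the pump; +x = the way the moving jaw travels. Between housing cheeks (y +-19, top 126 mm high) stands the fixed handle, a plate at x = -14 to -4 mm, 38 mm wide, up to 205 mm; the trigger stands on its +x side. Fixed jaw at x = 300 to 320, 80 mm high. The rod, 32-56 mm high, sticks out to x = -150.
- handle_back (a point): Middle of the back face of the clamp's fixed handle, 175 mm above the counter (clamp x = -14 mm). Axes as the clamp's.
- trigger_bar (a point): Centre of the trigger's finger bar, a black horizontal bar 16 mm thick and 44 mm long in the clamp's y, about 174 mm above the counter. Let go it stands at clamp x = +34 mm, its front face 56 mm from the handle's back face; fully squeezed, that span is 32 mm.
- trigger (a joint): Angle of the trigger: 0 let go, 0.40 rad squeezed fully to the handle (its bar moves to clamp -x). Pivot 60 mm below its bar; springs back with 2 to 4 N. A squeeze drives the rod 45 mm per rad after 0 to 8 mm of play; letting out leaves the rod. A full squeeze gives about 12 mm of jaw travel (the first up to 18). The pawl skips if jerked: take about 0.5 s a squeeze.
- jaw (a joint): Position of the rod with the moving jaw, m: 0 fully back, up to 0.14, growing towards the brush. It rubs with about 3 N and stays where left; with the trigger let go it backs off till 3 N or less is left on the brush. With the brush against the fixed jaw, the sprung face begins to press at 0.085 and is half in at 0.090.
- face (a joint): How far the sprung rubber face of the moving jaw is pushed in, m: 0 free, 0.005 half-way, 0.010 fully home. Spring 1200 N/m, so half-way is about 6 N. Pushing the brush along takes 1 to 2 mm.
- jaw_face (a point): Centre of the front of the moving jaw's sprung face (50 mm wide, 38 mm high), 48 mm above the counter. Axes as the clamp's.
- anvil_face (a point): Centre of the fixed jaw's face that looks towards the moving jaw (clamp x = 300 mm), 48 mm above the counter. Axes as the clamp's.
- brush_mid (a point): Centre of the loose wooden boot brush that lies bristles down on the clamp's board between the jaws: 55 mm along the clamp's x (its x), 150 mm across (its y), 48 mm high, about 220 g. It starts a few mm clear of the fixed jaw.
- canister: Bystander: aluminium canister with twist cap, radius 38 mm, 137 mm high. Origin at the centre of its underside.
- spoonrest: Bystander: white ceramic spoon rest holding coins, radius 48 mm with a stub to its -x, 18 mm high. Origin under its bowl.
- buckle: Bystander: steel belt buckle lying flat, 62 by 50 by 10 mm. Origin at its centre underneath.
- tin: Bystander: round polish tin, radius 38 mm, 27 mm high. Origin at the centre of its underside.
- jar: Bystander: glass jar, radius 30 mm, 100 mm high. Origin at the centre of its underside.
- soap: Bystander: bar of soap, 85 by 55 by 28 mm. Origin at the centre of its underside.
There are look-alikes about, which are no part of the job. There is more than one size of the part that bears brush_mid; the job needs the largest.

How it is judged:
By the outcome, as a careful person would: the job done as asked, in the order asked, and still so for the second after the job is handed in, while the arm keeps its last pose, push and grip.
It also fails if it takes over 67 s, if anything falls off the work surface, if the arm or the gripper's body presses on something with over 40 N, if the wrist force passes 120 N, or if a joint passes its speed limit or range.

ROBOT

A 7-joint arm with a two-finger parallel gripper is mounted at the origin on the work surface. World frame = base frame: x ahead of the robot, y to its left, z up, the work surface at z = 0. Lengths are in m, angles in rad, forces in N, time in s.
With the tool pointing down it reaches from about 0.4 to 0.85 m from the base axis. Payload 4.5 kg.
Tool frame: the origin (TCP) lies at the very end of the fingers, on their centre line; the grasp point (between the pads) lies 19 mm behind it; z points along the fingers, y is the direction in which the jaws open and shut (so a half turn about z gives the same grasp; the last joint's range is limited). The gripper opens to 88 mm and grips with 3 to 60 N. Pads are 18 mm wide; open, the fingers measure 123 mm over their backs; the gripper's body (75 mm by 187 mm) begins 45 mm behind the grasp point.
Start: joints at [1.245, 0.689, -0.195, 1.565, 0.157, 0.902, -0.215], TCP at [0.22, -0.585, 0.239] pointing down, gripper open.
Joint ranges: [-3.01, 3.01], [-0.46, 2.08], [-1.47, 1.51], [0.13, 2.56], [-1, 4.14], [0.04, 2.09], [-2.66, 2.66]. Speed limits (rad/s): [2.57, 2.57, 3.14, 3.14, 3.14, 3.14, 3.14].

INTERFACE

Orientations are given as a unit quaternion [x, y, z, w].
In Python, from plant import telemetry, imaging, r gives the robot as it stands.
- The arm moves only by the shell command python3 -m creep 'ROWS' [FORCE]. ROWS is JSON, a list of rows, each a list of 5 numbers: the closure in counts, from 0 (fully open) to 255 (shut), then the shift along the tool's x, y, z in m, then the turn about the tool's z in degrees. In form: [[fingers, x, y, z, yaw], ...]. A call has 1 to 10 rows; each row is the pose to reach, as a shift and turn from the pose commanded when the call began, along the tool's axes at that moment; what a row does not reach only later rows make up. A row lasts 1/8 s, in which the tool goes at most 62.5 mm and 10.7 degrees, less where a joint would pass 70% of its speed; a pose out of reach is approached as far as the arm can. A call with a gripper value outside its range is refused whole. The fingers move at their own pace and stop on an object; FORCE is the grip in N (left out, the last holds). Time passes only in rows, so rows that repeat a pose let the fingers close. It gives the time, the measured TCP pose, the force and the opening at its end, in the units of the state.
- telemetry.get_state(): the state, without advancing time (a new reading comes with each control period).
- imaging.snapshot(name): name is "scene" or "top"; returns a dict with "image" (400x640x3 uint8, blue, green, red), "camera_matrix" (3x3 intrinsics, pixels), "distortion" ([k1, k2, p1, p2, k3] as OpenCV has them; the pictures are not rectified), "R" (3x3) and "t" (3): a world point X has camera coordinates R X + t. Camera axes: x right, y down, z forward; pixel columns grow to the right and rows downward; lengths in m; the calibration is good to about 2 mm. A picture is of the moment at which its call begins. There is no depth.
- r.finish_job(): hands the job in, once; it reports no verdict.
Trained networks look in a picture, given as the dict that the camera call returned (one of the last four; its "shot" number tells which), for a name from the list of things; names that differ only in an ending like _2 or _b are one class to them, and where a whole thing is asked for, a point or a joint stands for the part that bears it (a point fixed in the world has none). Each returns a list of dicts, best first, with "score" (0 to 1); they miss things now and then, are a little off and sometimes report something else, mostly with a low value. They report only what shows in the picture. A call takes as long as a camera call. They do not tell look-alikes from the thing itself.
- imaging.boxes_of(picture, target): "rect" ([left, top, right, bottom] in pixels, round what is visible of it).
- imaging.trace(picture, target): "pixels" (400x640 bool, what is visible of it) and "rect" ([left, top, right, bottom] in pixels, round what is visible of it).
- imaging.place_of(picture, target): "location" ([row, column] in pixels: a listed point, or the origin of a listed thing).
The state is a dict: "clock": time; "q": joint angles; "qd": joint speeds; "joint_torque": joint torques, N m; "tool_pos": TCP position; "eef_rot": TCP orientation; "contact_force": force on the tool from outside, world axes, zero at the start; "moment": the same for the moment, N m; "opening": opening from 0.0 (shut) to 1.0 (fully open).
Only numpy, scipy, OpenCV 4.12 (cv2) and the standard library are available. Lean on these libraries where they do the work, as an engineer would, in place of code of your own. Each camera call takes 0.05 s, during which the arm holds its last target.

## Working session

There is one attempt and no reset: what is moved stays moved. The work goes in short steps, Python scripts to look and compute and a shell command to move; the robot and the scene stay as the last step left them, time stands still between calls to the robot, and variables do not carry over. Pictures are saved under pics/ and viewed, and the job is handed in when it is done.

```bash
ls; mkdir -p pics; python3 - <<'E'
from plant import telemetry, imaging, r
import cv2
print(telemetry.get_state())
for n in("scene","top"):
    p=imaging.snapshot(n); cv2.imwrite(f"pics/{n}0.png",p["image"])
    print(n,p["camera_matrix"],p["distortion"],p["R"],p["t"])
    for t in ["basket","basket_bar","hook","hook_seat","clamp","handle_back","trigger_bar","jaw_face","anvil_face","brush_mid"]:
        try: print(t,[(round(d["score"],2),[round(float(v)) for v in d["location"]]) for d in imaging.place_of(p,t)][:5])
        except Exception as e: print(t,e)
E
```

```text
pics
{'clock': 0.0, 'q': array([ 1.24477451,  0.68996746, -0.19451304,  1.56633998,  0.15732874,
        0.90250572, -0.21508735]), 'qd': array([ 4.72282863e-04, -2.01432209e-03, -5.70519725e-04,  1.41123713e-03,
       -2.87053917e-04, -2.17823676e-04, -6.17981001e-05]), 'joint_torque': array([ 6.61374506e-04, -5.27562511e+01, -1.26655418e+00, -1.53426164e+01,
       -5.26280247e-02,  6.29449802e-03,  1.75755767e-04]), 'tool_pos': array([ 0.21979045, -0.58440431,  0.23792141]), 'eef_rot': array([ 9.83849057e-01,  1.78997762e-01, -2.40542339e-04, -8.80667163e-04]), 'contact_force': array([ 0.46829551, -0.69412909,  0.01572635]), 'moment': array([-0.00315494,  0.00267727,  0.00999738]), 'opening': 1.0004585533052808}
scene [[422.17233974   0.         322.88196232]
 [  0.         422.17233974 202.72851822]
 [  0.           0.           1.        ]] [-0.08327091  0.          0.          0.          0.        ] [[-0.49245894  0.87023802 -0.01303785]
 [ 0.62841523  0.34516991 -0.6971026 ]
 [-0.60214491 -0.35148759 -0.71685283]] [ 0.26061964 -0.23157278  1.88876288]
basket [(0.57, [215, 32
[... 384 characters left out ...]
8]
 [  0.         376.14961906 198.06140201]
 [  0.           0.           1.        ]] [0.00786077 0.         0.         0.         0.        ] [[-0.02789942 -0.99960763  0.00249164]
 [-0.99836696  0.02774032 -0.04993893]
 [ 0.04985022 -0.00388084 -0.99874917]] [0.00818704 0.55747564 1.12784622]
basket [(0.88, [231, 328]), (0.21, [176, 314])]
basket_bar [(0.68, [234, 331]), (0.67, [165, 328])]
hook [(0.61, [155, 220])]
hook_seat [(0.81, [165, 199])]
clamp [(0.78, [176, 315])]
handle_back [(0.88, [171, 312]), (0.35, [230, 330])]
trigger_bar [(0.66, [165, 326])]
jaw_face [(0.59, [161, 385])]
anvil_face [(0.69, [151, 417])]
brush_mid [(0.96, [224, 382]), (0.85, [156, 401]), (0.76, [141, 456])]
```

View pics/scene0.png

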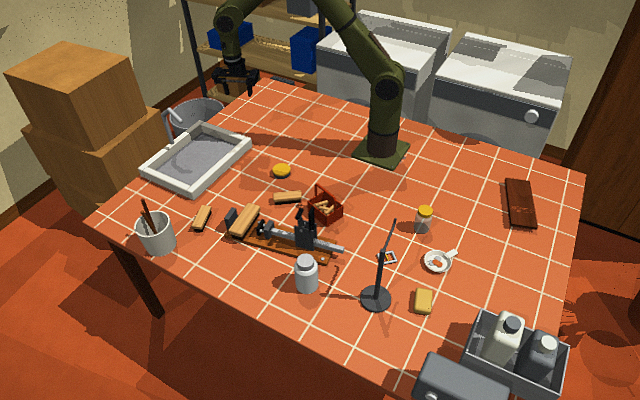

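View pics/top0.png

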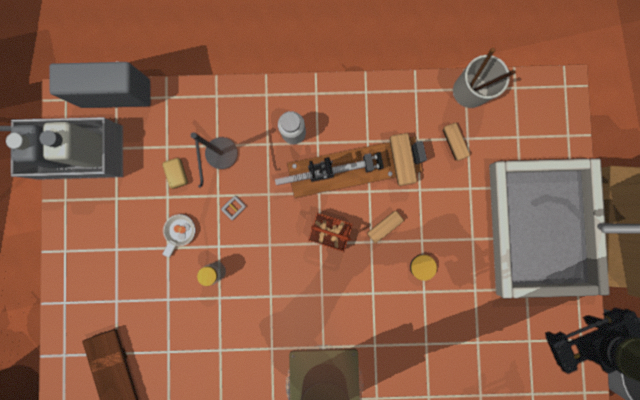

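```bash
python3 - <<'E'
import cv2
for n,(a,b,c,d) in {"scene":(140,330,180,450),"top":(90,280,170,490)}.items():
    i=cv2.imread(f"pics/{n}0.png")[a:b,c:d]; s=2.5
    cv2.imwrite(f"pics/{n}0c.png",cv2.resize(i,None,fx=s,fy=s,interpolation=cv2.INTER_CUBIC))
E
```

```text
(no output)
```

View pics/scene0c.png

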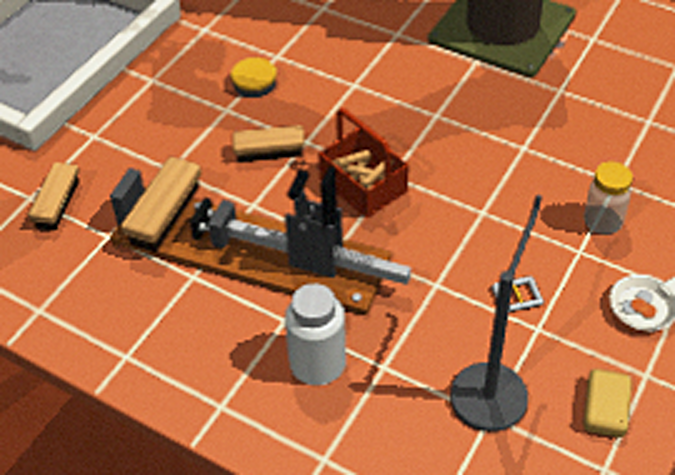

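View pics/top0c.png

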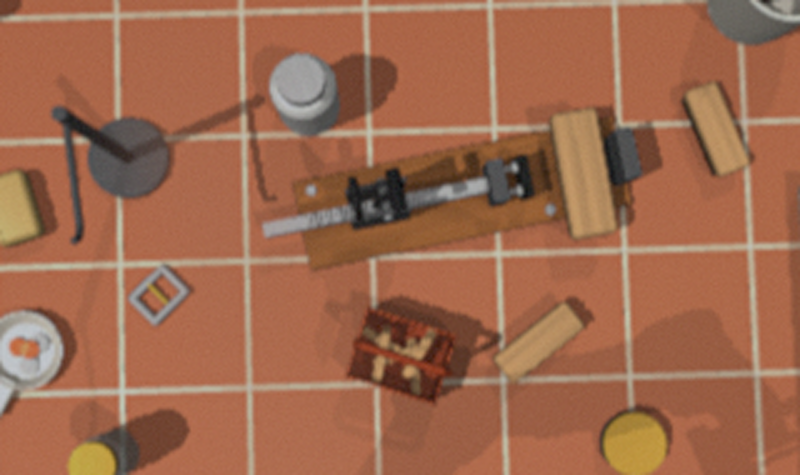

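Candidates:
- **Brushes, in the top image:** (403,158) lies between the jaws and is the largest. (386,224) and (456,141) are smaller look-alikes lying loose.
- **Basket:** the only one is at top (328,231).
- **Bar detection:** the second "bar" at (328,165) is the clamp's trigger.

Next I'll work out positions.

```bash
cat > h.py <<'E'
import numpy as np, cv2
from scipy.spatial.transform import Rotation as Ro
from scipy.optimize import least_squares
def ray(p,rc):
    u=cv2.undistortPoints(np.array([[[rc[1],rc[0]]]],float),np.array(p["camera_matrix"]),np.array(p["distortion"]))[0,0]
    R=np.array(p["R"]);return -R.T@np.array(p["t"]), R.T@np.array([u[0],u[1],1])
def atz(p,rc,z):
    c,d=ray(p,rc);return c+d*(z-c[2])/d[2]
def proj(p,X):
    q,_=cv2.projectPoints(np.array(X,float).reshape(-1,1,3),cv2.Rodrigues(np.array(p["R"]))[0],np.array(p["t"],float),np.array(p["camera_matrix"]),np.array(p["distortion"]))
    return q[:,0,::-1]  # row,col
def tri(obs):
    A=np.zeros((3,3));b=np.zeros(3)
    for p,rc in obs:
        c,d=ray(p,rc);d=d/np.linalg.norm(d);P=np.eye(3)-np.outer(d,d);A+=P;b+=P@c
    return np.linalg.solve(A,b)
E
python3 - <<'E'
from h import *
from plant import imaging
import pickle
np.set_printoptions(precision=4,suppress=True)
S=imaging.snapshot("scene");T=imaging.snapshot("top")
pickle.dump((S,T),open("p0.pkl","wb"))
hz={"basket":0,"basket_bar":.125,"hook":0,"hook_seat":.244,"clamp":0,"handle_back":.175,"trigger_bar":.174,"jaw_face":.048,"anvil_face":.048,"brush_mid":.04,"canister":0,"jar":0,"buckle":0,"spoonrest":0,"soap":0,"tin":0}
for k,z in hz.items():
    a=[d["location"] for d in imaging.place_of(S,k)];b=[d["location"] for d in imaging.place_of(T,k)]
    print(k,"S",[atz(S,x,z)[:2] for x in a],"T",[atz(T,x,z)[:2] for x in b], "tri",tri([(S,a[0]),(T,b[0])]) if a and b else "")
print("bar ends T",atz(T,(228.8,312),.125),atz(T,(239.2,348.8),.125))
for k in["basket","clamp","hook"]:
    for n,p in(("S",S),("T",T)):
        m=imaging.trace(p,k)
        if m: print(k,n,m[0]["score"],m[0]["rect"],cv2.minAreaRect(np.argwhere(m[0]["pixels"])[:,::-1].astype(np.float32)))
E
```

```text
basket S [array([ 0.465, -0.038])] T [array([ 0.4567, -0.0282]), array([0.7692, 0.0641])] tri [ 0.4598 -0.0337 -0.0026]
basket_bar S [array([ 0.4631, -0.0326]), array([ 0.4274, -0.2345]), array([ 0.5721, -0.0103])] T [array([0.6366, 0.3922]), array([ 0.4521, -0.0304])] tri [0.6575 0.1912 0.4374]
hook S [array([0.7062, 0.2914]), array([ 0.652 , -0.3276])] T [array([0.7051, 0.2984])] tri [0.7061 0.2947 0.0031]
hook_seat S [array([0.6251, 0.2858])] T [array([0.6378, 0.287 ]), array([0.3855, 0.2529])] tri [0.6351 0.2862 0.254 ]
clamp S [array([ 0.3439, -0.1127]), array([ 0.6283, -0.0057]), array([ 0.508, -0.128])] T [array([0.6262, 0.0134])] tri [0.5912 0.0197 0.2713]
handle_back S [array([0.6224, 0.0125]), array([ 0.7487, -0.1645])] T [array([0.6226, 0.0166]), array([0.6227, 0.3681])] tri [0.6232 0.015  0.177 ]
trigger_bar S [array([ 0.6483, -0.0263])] T [array([ 0.6357, -0.0283])] tri [ 0.6385 -0.0306  0.1621]
jaw_face S [array([ 0.6574, -0.1901]), array([ 0.3934, -0.0751])] T [array([ 0.6664, -0.1964])] tri [ 0.663  -0.191   0.0543]
anvil_face S [array([ 0.6683, -0.3062])] T [array([ 
[... 1141 characters left out ...]
11.2, 214.4, 350.9, 252.2] ((330.72406005859375, 232.7638702392578), (40.513057708740234, 29.656890869140625), 16.927513122558594)
clamp S 0.58 [224.8, 206.3, 344.1, 267.5] ((285.6499938964844, 227.45001220703125), (123.05123901367188, 53.32512664794922), 15.255118370056152)
clamp T 0.27 [276.1, 150.4, 382.4, 183.6] ((328.3915100097656, 168.03753662109375), (17.38456916809082, 107.59515380859375), 82.23483276367188)
hook S 0.55 [359.3, 218.1, 397.7, 308.0] ((377.18646240234375, 264.57940673828125), (30.435895919799805, 93.1806640625), 3.532294511795044)
hook T 0.59 [190.5, 131.7, 239.4, 187.2] ((215.9937744140625, 155.9610137939453), (54.58572006225586, 43.05241012573242), 80.90972137451172)
```

```bash
python3 - <<'E'
from h import *
import pickle
from plant import imaging
np.set_printoptions(precision=4,suppress=True)
S,T=pickle.load(open("p0.pkl","rb"))
def fit(obs,x0):
    def X(v,l): 
        c,s=np.cos(v[2]),np.sin(v[2]);return [v[0]+c*l[0]-s*l[1],v[1]+s*l[0]+c*l[1],l[2]]
    f=lambda v:np.concatenate([(proj(p,[X(v,l)])[0]-np.array(rc))for p,rc,l in obs])
    r=least_squares(f,x0,loss="soft_l1");print(r.x,np.degrees(r.x[2]));print(r.fun.reshape(-1,2).round(1).tolist());return r.x
print("clamp")
v=fit([(T,(163.2,287.2),(-.08,.055,.016)),(T,(198,294.8),(-.08,-.055,.016)),(T,(172,422),(.32,-.055,.016)),
 (T,(171,312),(-.014,0,.175)),(T,(165,326),(.034,0,.174)),(T,(151,417),(.3,0,.048)),(S,(216,300),(.034,0,.174)),(S,(219,229),(.3,0,.048)),
 (S,(140+310/2.5,180+362/2.5),(-.08,.055,.016)),(S,(140+290/2.5,180+390/2.5),(-.08,.055,.016)) if 0 else (T,(158,402),(.27,0,.04))],[.62,0,np.radians(-79)])
c,s=np.cos(v[2]),np.sin(v[2])
for z in(.048,):
  for rc in [(161,385)]:
    P=atz(T,rc,z);d=P[:2]-v[:2];print("jawface clamp xy",d@[c,s],d@[-s,c])
print("hook")
fit([(T,(153,221.5),(0,0,.0)),(T,(136,194),(0,0,.26)),(T,(185,200.4),(-.124,0,.262)),(S,(301,373),(0,0,0)),(S,(140+275/2.5,180+505/2.5),(0,0,.26)),(S,(140+198/2.5,180+538/2.5),(-.124,0,.262))],[.706,.295,.13])
print("basket")
fit([(T,(228.8,312),(0,.053,.122)),(T,(239.2,348.8),(0,-.053,.122)),(S,(189,325),(0,0,.125)),(T,(234,331),(0,0,.125)),(T,(232,330.7),(0,0,.06))],[.45,-.03,-.3])
# crop views
for n,p,(a,b,c_,d) in (("h",T,(120,200,180,250)),("b",T,(205,260,300,380)),("hs",S,(200,315,345,420)),("bs",S,(170,235,290,360))):
    i=p["image"][a:b,c_:d];cv2.imwrite(f"pics/c_{n}.png",cv2.resize(i,None,fx=6,fy=6,interpolation=cv2.INTER_CUBIC)[:600,:800])
E
```

```text
clamp
[ 0.6277  0.0056 -1.3954] -79.94794935107927
[[-0.5, -0.0], [0.1, -0.4], [-0.4, 1.3], [-1.6, -1.3], [0.8, 2.6], [2.5, -1.3], [-2.5, -0.7], [0.7, 4.9], [-0.1, 2.0], [-2.0, 3.2]]
jawface clamp xy 0.20639454843915697 -0.0034107827216425064
hook
[0.7064 0.2944 0.1123] 6.432529190263417
[[-0.1, 0.9], [-1.6, 0.1], [0.4, -0.1], [-1.4, 2.0], [0.3, 0.3], [0.0, -0.2]]
basket
[ 0.4534 -0.03   -0.3014] -17.26706260903272
[[-0.2, 0.3], [-0.1, 0.8], [1.6, 0.5], [-0.1, -0.0], [0.9, -0.4]]
```

View pics/c_b.png

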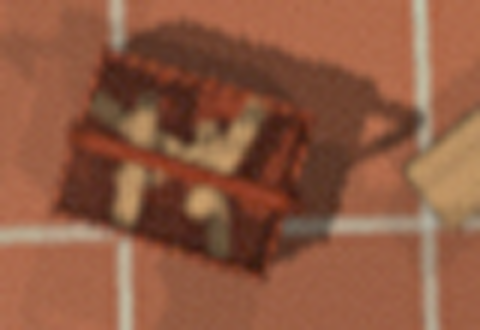

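View pics/c_h.png

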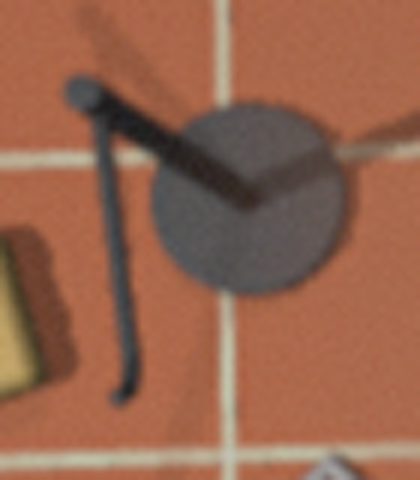

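View pics/c_bs.png

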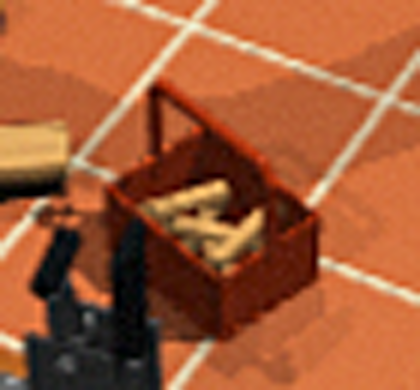

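View pics/c_hs.png

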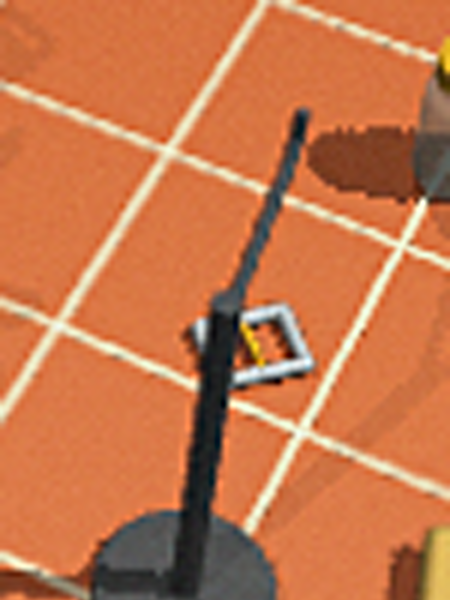

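The basket's bar is at top (330,234) with yaw −17°. The hook tip is at top (200,186), with the post at (0.706,0.294) and its arm pointing roughly along −x. I'll move above the bar, 28 mm to the basket's −y side.

```bash
python3 -m creep '[[0,0.04,-0.042,0,-5.2],[0,0.08,-0.083,0,-10.4],[0,0.119,-0.125,0,-15.6],[0,0.159,-0.166,0,-20.8],[0,0.198,-0.208,0,-26],[0,0.238,-0.249,0.01,-31.2],[0,0.278,-0.29,0.02,-36.4],[0,0.317,-0.332,0.03,-41.6],[0,0.357,-0.373,0.04,-46.8],[0,0.397,-0.415,0.05,-52]]' 40; python3 -m creep '[[0,0,0,0,0],[0,0,0,0,0],[0,0,0,0,0]]'
python3 - <<'E'
from plant import imaging,telemetry
from h import *
s=telemetry.get_state();print(s["tool_pos"],Ro.from_quat(s["eef_rot"]).as_matrix().round(3),s["q"].round(2),s["clock"])
S=imaging.snapshot("scene");T=imaging.snapshot("top")
print(proj(S,[s["tool_pos"]]),proj(T,[s["tool_pos"]]))
for n,p,(a,b,c_,d) in (("1b",T,(140,290,240,420)),("1s",S,(120,260,240,400))):
    i=p["image"][a:b,c_:d];cv2.imwrite(f"pics/c_{n}.png",cv2.resize(i,None,fx=4,fy=4,interpolation=cv2.INTER_CUBIC)[:600,:800])
E
```

```text
clock: 4.35
tool_pos: [0.4466, -0.0552, 0.1886]
eef_rot: [0.805, 0.593, 0.0, 0.0]
contact_force: [1.2, -0.7, 0.4]
opening: 1.0
clock: 4.72
tool_pos: [0.445, -0.0587, 0.1889]
eef_rot: [0.807, 0.591, -0.0, 0.0]
contact_force: [0.1, -0.5, 0.8]
opening: 0.998
[ 0.4449622  -0.05866118  0.18885421] [[ 0.302  0.953 -0.   ]
 [ 0.953 -0.302 -0.001]
 [-0.001  0.    -1.   ]] [ 0.25  0.57 -0.33  2.13  0.38  0.5  -0.68] 4.725
[[173.6294193  319.51466375]] [[238.03486783 342.93968401]]
```

View pics/c_1b.png

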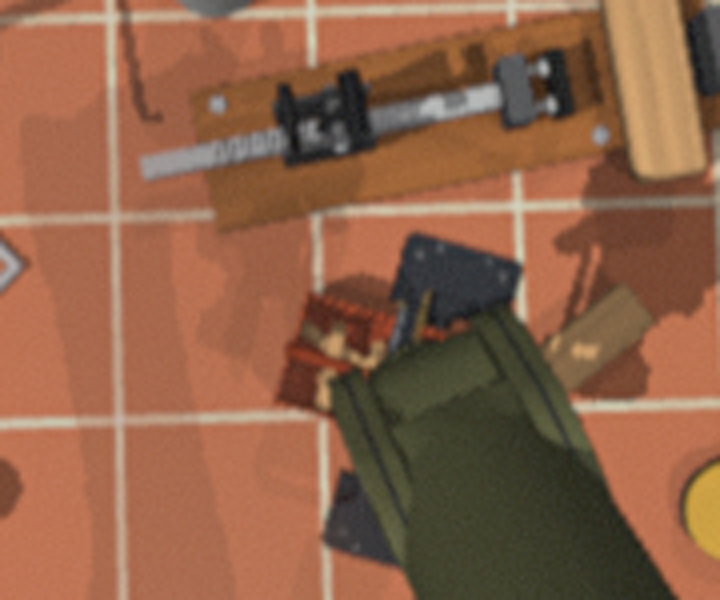

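View pics/c_1s.png

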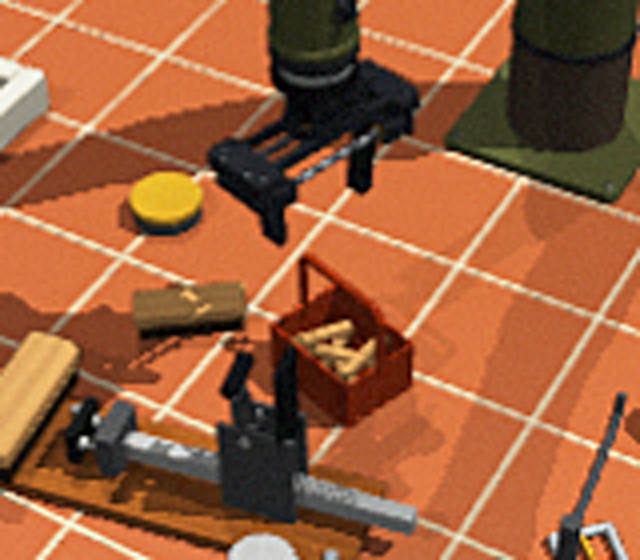

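The gripper stands over the −y part of the bar, with the jaws opening across it. I'll descend and grip.

```bash
python3 -m creep '[[0,0,0,0.03,0],[0,0,0,0.06,0],[0,0,0,0.083,0],[0,0,0,0.083,0],[255,0,0,0.083,0],[255,0,0,0.083,0],[255,0,0,0.083,0],[255,0,0,0.083,0],[255,0,0,0.083,0],[255,0,0,0.083,0]]' 40
```

```text
clock: 6.08
tool_pos: [0.4455, -0.0568, 0.1057]
eef_rot: [0.806, 0.592, -0.0, 0.0]
contact_force: [0.2, -0.6, -0.5]
opening: 0.345
```

```bash
python3 -m creep '[[255,0,0,0,0],[255,0,0,0,0],[255,0,0,0,0],[255,0,0,0,0],[255,0,0,0,0]]'
```

```text
clock: 6.7
tool_pos: [0.4455, -0.0568, 0.1057]
eef_rot: [0.806, 0.592, -0.0, -0.0]
contact_force: [-0.1, -0.1, -0.2]
opening: 0.09
```

```bash
python3 -m creep '[[255,0,0,-0.01,0],[255,0,0,-0.03,0],[255,0,0,-0.06,0],[255,0,0,-0.09,0],[255,0,0,-0.12,0],[255,0,0,-0.15,0],[255,0,0,-0.17,0],[255,0,0,-0.17,0],[255,0,0,-0.17,0]]'
python3 - <<'E'
from plant import imaging,telemetry
from h import *
s=telemetry.get_state();print(s["tool_pos"],Ro.from_quat(s["eef_rot"]).as_matrix().round(3),s["q"].round(2),s["clock"])
S=imaging.snapshot("scene");T=imaging.snapshot("top")
print(imaging.place_of(S,"basket_bar"),proj(S,[s["tool_pos"]]))
for n,p,(a,b,c_,d) in (("2b",T,(120,300,180,420)),("2s",S,(80,260,220,420))):
    i=p["image"][a:b,c_:d];cv2.imwrite(f"pics/c_{n}.png",cv2.resize(i,None,fx=3,fy=3,interpolation=cv2.INTER_CUBIC)[:600,:800])
E
```

```text
clock: 7.82
tool_pos: [0.4447, -0.0569, 0.2752]
eef_rot: [0.806, 0.592, -0.001, -0.0]
contact_force: [-0.4, 0.3, -1.3]
opening: 0.091
[ 0.44472336 -0.05692829  0.27520225] [[ 0.299  0.954 -0.001]
 [ 0.954 -0.299 -0.   ]
 [-0.001 -0.001 -1.   ]] [ 0.33  0.43 -0.45  2.02  0.27  0.75 -0.58] 7.825
[{'location': [153.1, 325.9], 'score': 0.58}] [[154.9407203  319.51758044]]
```

View pics/c_2s.png

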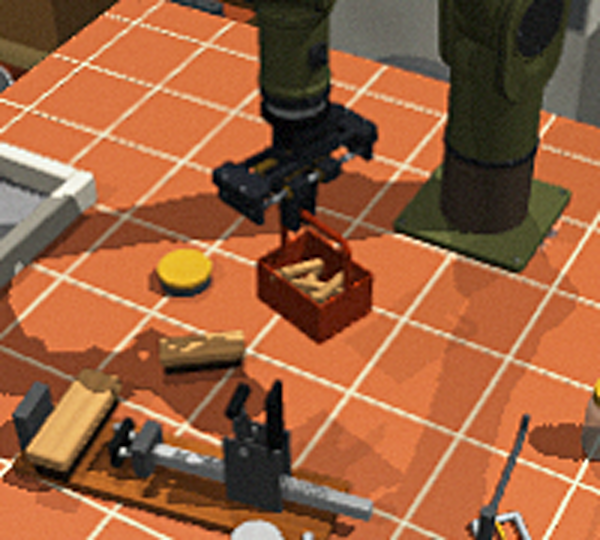

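The basket is held at scene (321,160) and hangs level. Next I'll go to a point in front of the hook tip and line up with its arm.

```bash
python3 -m creep '[[255,0.02,-0.002,0,-1.5],[255,0.06,-0.005,0,-4.5],[255,0.105,-0.009,0,-8],[255,0.15,-0.013,0,-12],[255,0.195,-0.017,0,-16],[255,0.24,-0.021,0.003,-19],[255,0.28,-0.025,0.006,-22],[255,0.3,-0.0265,0.01,-23.8],[255,0.307,-0.027,0.01,-23.8],[255,0.307,-0.027,0.01,-23.8]]'
python3 -m creep '[[255,0,0,0,0],[255,0,0,0,0]]'
python3 - <<'E'
from plant import imaging,telemetry
from h import *
s=telemetry.get_state();print(s["tool_pos"],Ro.from_quat(s["eef_rot"]).as_matrix().round(3),s["q"].round(2),s["clock"])
S=imaging.snapshot("scene");T=imaging.snapshot("top")
print(imaging.place_of(S,"basket_bar"),imaging.place_of(T,"basket_bar"),proj(S,[s["tool_pos"]]))
for n,p,(a,b,c_,d) in (("3b",T,(120,300,140,380)),("3s",S,(130,310,300,480))):
    i=p["image"][a:b,c_:d];cv2.imwrite(f"pics/c_{n}.png",cv2.resize(i,None,fx=3,fy=3,interpolation=cv2.INTER_CUBIC)[:600,:800])
E
```

```text
clock: 9.22
tool_pos: [0.5115, 0.243, 0.2654]
eef_rot: [0.667, 0.745, -0.001, 0.0]
contact_force: [0.1, -0.1, -1.8]
opening: 0.088
clock: 9.48
tool_pos: [0.5117, 0.243, 0.2659]
eef_rot: [0.667, 0.745, -0.0, 0.0]
contact_force: [0.7, 0.4, -1.4]
opening: 0.091
[0.51167469 0.2429942  0.26588336] [[-0.11   0.994  0.   ]
 [ 0.994  0.11  -0.001]
 [-0.001  0.    -1.   ]] [-0.21  0.62 -0.53  1.7   0.37  0.93 -0.78] 9.475
[{'location': [226.2, 396.5], 'score': 0.67}, {'location': [213.8, 296.3], 'score': 0.59}, {'location': [298.7, 376.7], 'score': 0.44}] [] [[199.01505585 392.8221633 ]]
```

View pics/c_3s.png

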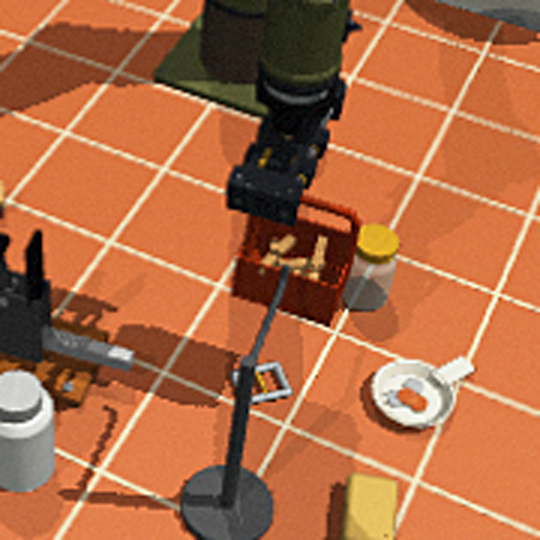

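View pics/c_3b.png

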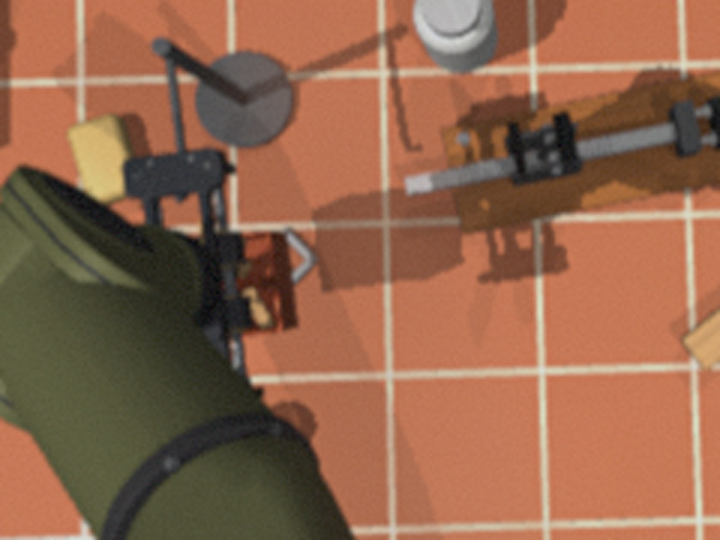

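```bash
python3 - <<'E'
from plant import imaging,telemetry
from h import *
s=telemetry.get_state();P=s["tool_pos"];R=Ro.from_quat(s["eef_rot"]).as_matrix()
b=P-R[:,2]*.019+.028*R[:,0]
S=imaging.snapshot("scene")
q=proj(S,[b+.045*R[:,0],b-.02*R[:,0],b+.053*R[:,0]+[0,0,-.065]]);print(((q-[130,300])*3).round())
q=proj(S,[b+a*.055*R[:,0]+c*.0425*R[:,1]+[0,0,h] for h in(-.065,-.125) for a,c in((1,1),(-1,1),(-1,-1),(1,-1))])
im=cv2.resize(S["image"][130:310,300:480],None,fx=4,fy=4,interpolation=cv2.INTER_CUBIC)[:600]
for x in q: cv2.circle(im,tuple(int(v) for v in ((x-[130,300])*4)[::-1]),3,(255,255,0),-1)
cv2.imwrite("pics/c_4.png",im)
E
```

```text
[[214. 351.]
 [196. 289.]
 [259. 349.]]
```

View pics/c_4.png

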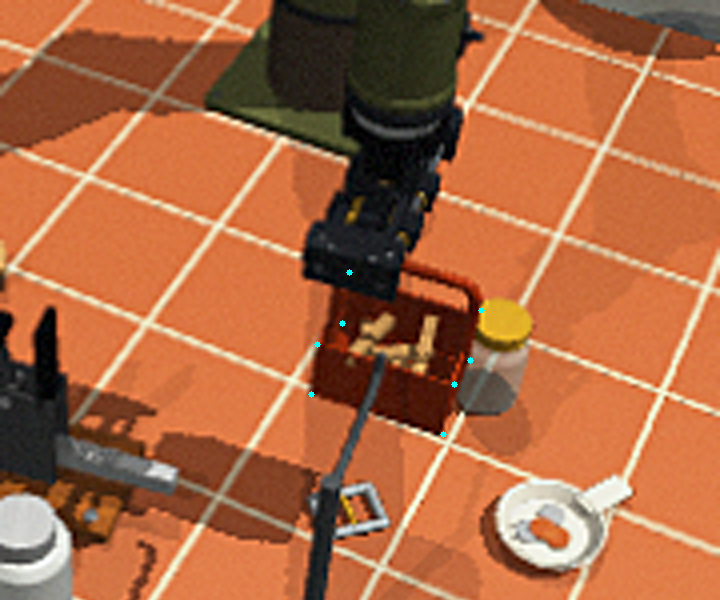

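The model corners match the basket within about 1 px, and the hook tip at scene (395,219) points between the bar and the rim. Moving in along the arm.

```bash
python3 -m creep '[[255,0,0.015,0,0],[255,0.001,0.04,0,0],[255,0.001,0.065,0,0],[255,0.001,0.09,0,0],[255,0.0015,0.112,0,0],[255,0.0015,0.125,0,0],[255,0.0015,0.129,0,0],[255,0.0015,0.129,0,0],[255,0.0015,0.129,0,0]]'
python3 - <<'E'
from plant import imaging,telemetry
from h import *
s=telemetry.get_state();print(s["tool_pos"],s["contact_force"],s["clock"])
S=imaging.snapshot("scene")
im=cv2.resize(S["image"][130:310,300:480],None,fx=4,fy=4,interpolation=cv2.INTER_CUBIC)[:600]
cv2.imwrite("pics/c_5.png",im)
E
```

```text
clock: 10.85
tool_pos: [0.6389, 0.2603, 0.2658]
eef_rot: [0.666, 0.746, -0.0, -0.0]
contact_force: [-0.2, 1.2, -2.0]
opening: 0.095
[0.63887025 0.26027113 0.2658093 ] [-0.23350752  1.20178314 -2.04206451] 10.85
```

View pics/c_5.png

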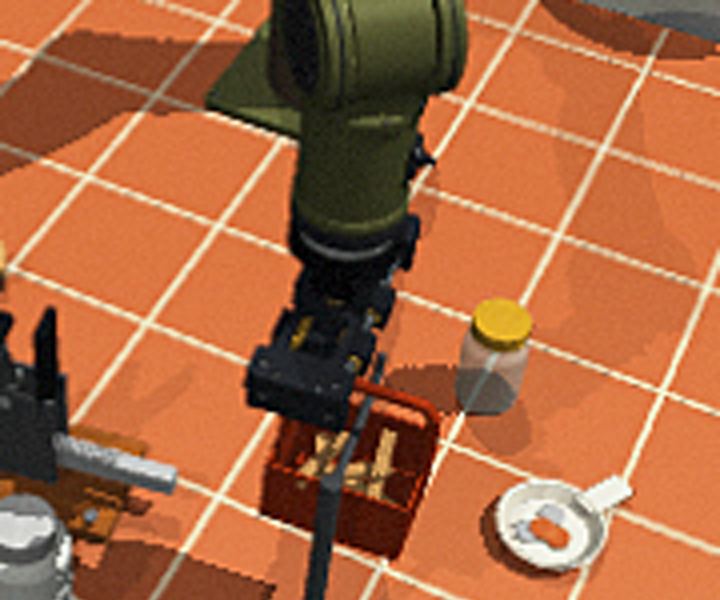

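The arm now passes under the bar, with the tip beyond it at scene (395,220). Lowering.

```bash
python3 -m creep '[[255,0,0,0.006,0],[255,0,0,0.014,0],[255,0,0,0.022,0],[255,0,0,0.029,0],[255,0,0,0.033,0],[255,0,0,0.035,0],[255,0,0,0.036,0],[255,0,0,0.036,0]]'
```

```text
clock: 11.9
tool_pos: [0.6396, 0.2602, 0.2299]
eef_rot: [0.666, 0.746, 0.0, 0.0]
contact_force: [-0.1, -1.0, -1.8]
opening: 0.087
```

```bash
python3 -m creep '[[255,0,0,0.001,0],[255,0,0,0.002,0],[255,0,0,0.003,0],[255,0,0,0.003,0]]'; python3 -m creep '[[255,0,0,0.001,0],[255,0,0,0.002,0],[255,0,0,0.002,0]]'
```

```text
clock: 12.4
tool_pos: [0.6402, 0.2602, 0.2278]
eef_rot: [0.667, 0.745, 0.001, 0.001]
contact_force: [-1.9, -2.5, 6.1]
opening: 0.089
clock: 12.78
tool_pos: [0.6406, 0.2602, 0.2267]
eef_rot: [0.667, 0.745, 0.001, 0.001]
contact_force: [-1.3, -2.9, 8.3]
opening: 0.092
```

Contact at the expected height. I'll ease off a little, then open gently.

```bash
python3 -m creep '[[255,0,0,-0.002,0],[255,0,0,-0.003,0],[225,0,0,-0.003,0],[200,0,0,-0.003,0],[170,0,0,-0.003,0],[140,0,0,-0.003,0],[120,0,0,-0.003,0],[120,0,0,-0.003,0],[120,0,0,-0.003,0]]' 10
python3 - <<'E'
from plant import imaging,telemetry
from h import *
s=telemetry.get_state();print(s["tool_pos"],s["contact_force"],s["clock"])
S=imaging.snapshot("scene")
im=cv2.resize(S["image"][130:310,300:480],None,fx=4,fy=4,interpolation=cv2.INTER_CUBIC)[:600]
cv2.imwrite("pics/c_6.png",im)
E
```

```text
clock: 13.9
tool_pos: [0.6395, 0.2602, 0.2277]
eef_rot: [0.666, 0.746, -0.0, 0.0]
contact_force: [-0.1, 0.1, 0.8]
opening: 0.527
[0.63952028 0.26015253 0.22774567] [-0.10427969  0.09856367  0.79671957] 13.9
```

View pics/c_6.png

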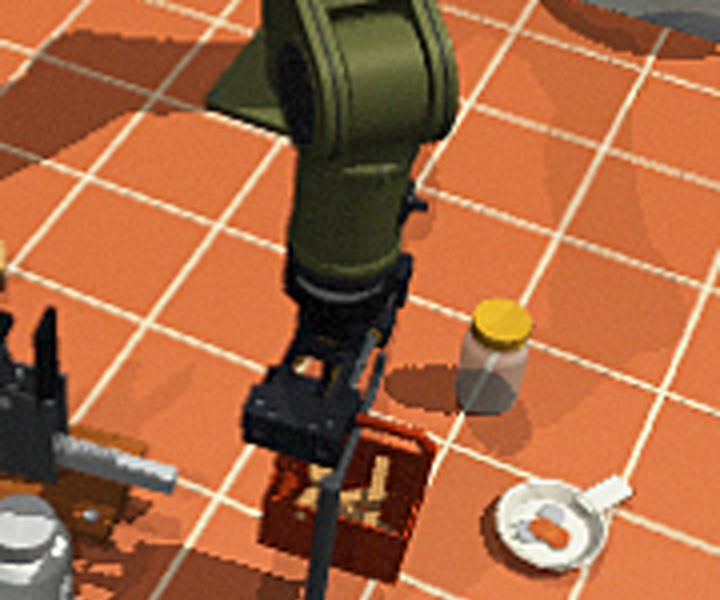

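The basket stayed on the arm after release. I'll rise clear.

```bash
python3 -m creep '[[120,0,0,-0.01,0],[120,0,0,-0.03,0],[120,0,0,-0.06,0],[100,0,0,-0.09,0],[60,-0.03,0,-0.1,0],[30,-0.07,0,-0.1,10],[0,-0.11,0,-0.1,20],[0,-0.13,0,-0.1,30],[0,-0.13,0,-0.1,40],[0,-0.13,0,-0.1,50]]' 
python3 - <<'E'
from plant import imaging,telemetry
from h import *
np.set_printoptions(precision=4,suppress=True)
s=telemetry.get_state();print(s["tool_pos"],s["contact_force"],s["clock"],Ro.from_quat(s["eef_rot"]).as_matrix().round(3))
import pickle
S=imaging.snapshot("scene");T=imaging.snapshot("top");pickle.dump((S,T),open("p1.pkl","wb"))
im=cv2.resize(S["image"][180:310,200:430],None,fx=3.4,fy=3.4,interpolation=cv2.INTER_CUBIC)[:600]
cv2.imwrite("pics/c_7.png",im)
im=cv2.resize(T["image"][120:260,180:440],None,fx=3,fy=3,interpolation=cv2.INTER_CUBIC)[:600]
cv2.imwrite("pics/c_7t.png",im)
E
```

```text
clock: 15.2
tool_pos: [0.6542, 0.1308, 0.3286]
eef_rot: [0.92, 0.391, 0.001, -0.0]
contact_force: [0.1, 0.1, -0.5]
opening: 0.999
[0.6542 0.1308 0.3286] [ 0.0548  0.0912 -0.5228] 15.2 [[ 0.694  0.72   0.001]
 [ 0.72  -0.694  0.001]
 [ 0.001  0.    -1.   ]]
```

View pics/c_7.png

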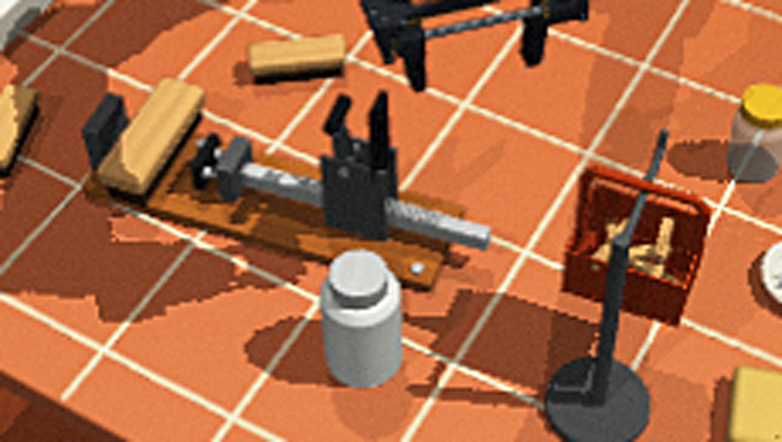

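View pics/c_7t.png

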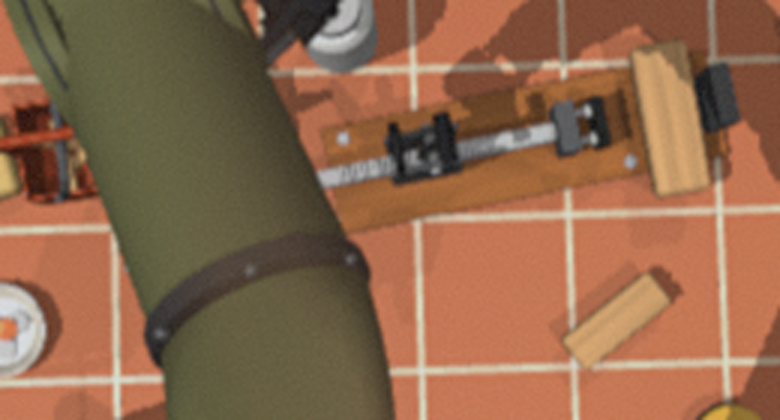

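The basket hangs level on the arm at scene (387,250). Next I'll refine the clamp pose by overlaying its model on the pictures.

```bash
cat > ov.py <<'E'
from h import *
import pickle,sys
S,T=pickle.load(open("p0.pkl","rb"))
v=[float(a) for a in sys.argv[1:4]]; v[2]=np.radians(v[2])
c,s=np.cos(v[2]),np.sin(v[2])
W=lambda l:[v[0]+c*l[0]-s*l[1],v[1]+s*l[0]+c*l[1],l[2]]
segs=[[(-.08,-.055,.016),(-.08,.055,.016)],[(-.08,.055,.016),(.32,.055,.016)],[(.32,.055,.016),(.32,-.055,.016)],[(.32,-.055,.016),(-.08,-.055,.016)],
[(-.014,-.019,.205),(-.014,.019,.205)],[(-.004,-.019,.205),(-.004,.019,.205)],[(-.014,.019,.205),(-.004,.019,.205)],[(-.014,-.019,.205),(-.004,-.019,.205)],
[(.034,-.022,.182),(.034,.022,.182)],[(-.15,-.01,.056),(-.15,.01,.056)],[(-.014,.019,.126),(-.014,.019,.205)],[(.3,-.03,.08),(.3,.03,.08)],[(.32,-.03,.08),(.32,.03,.08)]]
for n,p,(a,b,c0,d) in(("t",T,(125,215,265,435)),("s",S,(185,285,215,355))):
    k=4.6;im=cv2.resize(p["image"][a:b,c0:d],None,fx=k,fy=k,interpolation=cv2.INTER_CUBIC)
    for A,B in segs:
        q=proj(p,[W(A),W(B)]); q=((q-[a,c0]+.5)*k)[:,::-1].astype(int);cv2.line(im,tuple(q[0].tolist()),tuple(q[1].tolist()),(255,255,0),1)
    cv2.imwrite(f"pics/ov_{n}{sys.argv[4]}.png",im[:600,:800])
E
python3 ov.py 0.6277 0.0056 -79.95 a
```

View pics/ov_ta.png

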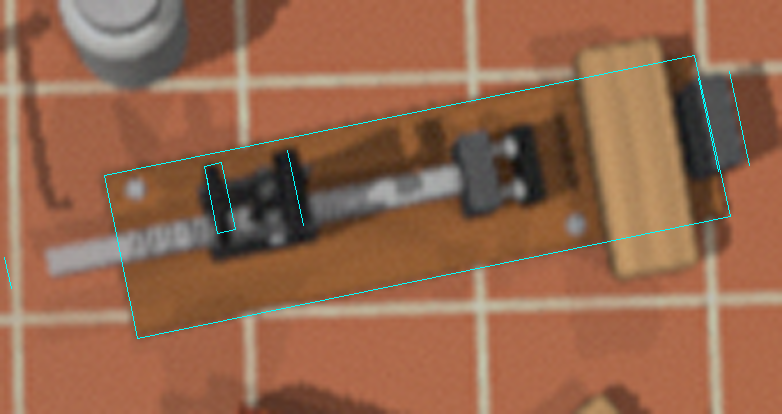

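View pics/ov_sa.png

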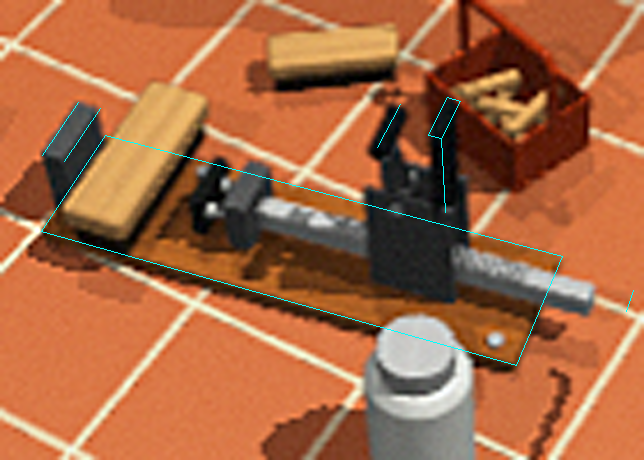

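```bash
python3 - <<'E'
from h import *
import pickle
S,T=pickle.load(open("p0.pkl","rb"))
v=[.6277,.0056,np.radians(-79.95)];c,s=np.cos(v[2]),np.sin(v[2])
def cl(p,cx,cy,z,o,k=4.6):
    P=atz(p,(o[0]+cy/k-.5,o[1]+cx/k-.5),z);d=P[:2]-v[:2];return np.round([d@[c,s],d@[-s,c]],4)
o=(125,265)
for n,a in dict(face_top_edge=(530,127,.067),face_bot=(543,198,.067),tip=(47,262,.056),brushL=(612,278,.06),brushL2=(578,50,.06),brushR=(697,262,.06),jawTL=(683,85,.05),handle=(220,198,.205),trig=(294,188,.182)).items(): print(n,cl(T,a[0],a[1],a[2],o))
o=(185,215)
for n,a in dict(tip=(592,300,.045),face_top=(215,160,.067),face_bot=(207,232,.03),trig=(388,130,.174)).items(): print(n,cl(S,a[0],a[1],a[2],o))
E
```

```text
face_top_edge [0.193 0.023]
face_bot [ 0.1916 -0.0228]
tip [-0.1243  0.0019]
brushL [ 0.2251 -0.0809]
brushL2 [0.2347 0.0662]
brushR [ 0.2801 -0.0818]
jawTL [0.2984 0.0321]
handle [-0.009  -0.0001]
trig [0.0332 0.0001]
tip [-0.1209  0.    ]
face_top [ 0.1957 -0.0196]
face_bot [0.1876 0.0226]
trig [ 0.0366 -0.0029]
```

The clamp pose holds up: the handle measures x=−9 mm and the trigger +33 mm, both with y≈0. The jaw starts at about 0.03. I'll move above the handle and trigger.

```bash
python3 -m creep '[[0,-0.02,0.013,0,6],[0,-0.045,0.03,0,14],[0,-0.075,0.05,0,22],[0,-0.1,0.068,0,30],[0,-0.117,0.08,0,36],[0,-0.117,0.08,0,36],[0,-0.117,0.08,0.04,36],[0,-0.117,0.08,0.08,36],[0,-0.117,0.08,0.085,36],[0,-0.117,0.08,0.085,36]]' 
python3 - <<'E'
from plant import imaging,telemetry
from h import *
np.set_printoptions(precision=4,suppress=True)
s=telemetry.get_state();P=s["tool_pos"];R=Ro.from_quat(s["eef_rot"]).as_matrix()
print(P,s["q"].round(2),R.round(3),np.degrees(np.arctan2(R[1,1],R[0,1])))
v=[.6277,.0056,np.radians(-79.95)];c,s_=np.cos(v[2]),np.sin(v[2]);d=P[:2]-v[:2];print(d@[c,s_],d@[-s_,c])
S=imaging.snapshot("scene")
im=cv2.resize(S["image"][130:280,200:370],None,fx=4,fy=4,interpolation=cv2.INTER_CUBIC)[:600]
cv2.imwrite("pics/c_8.png",im)
E
```

```text
clock: 16.55
tool_pos: [0.6321, -0.0077, 0.2436]
eef_rot: [0.996, 0.092, 0.001, -0.0]
contact_force: [-0.0, -0.3, -0.4]
opening: 0.998
[ 0.6321 -0.0077  0.2436] [ 0.02  0.69 -0.14  1.54  0.11  0.92 -1.55] [[ 0.983  0.184  0.001]
 [ 0.184 -0.983  0.001]
 [ 0.001 -0.001 -1.   ]] -79.42303188576335
0.013892588723342683 0.0020108702499838332
```

View pics/c_8.png

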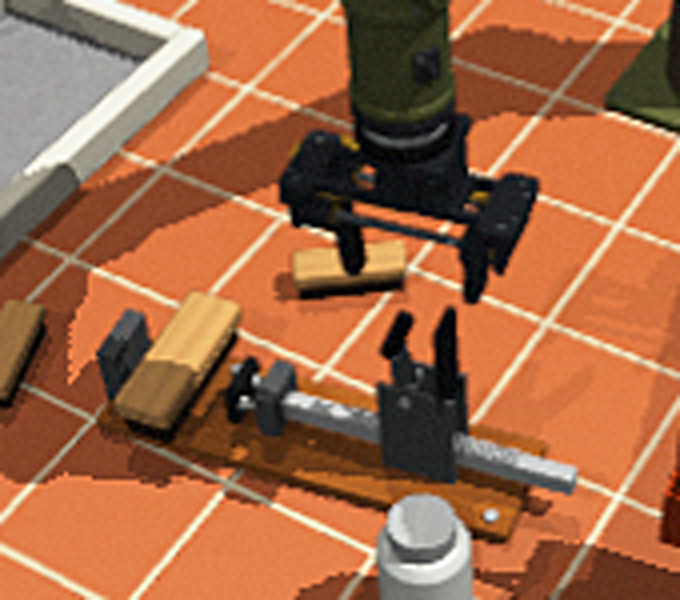

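The fingers straddle the handle and trigger, so I'll descend.

```bash
python3 -m creep '[[0,-0.002,0.001,0.02,-0.5],[0,-0.002,0.001,0.045,-0.5],[0,-0.002,0.001,0.07,-0.5],[0,-0.002,0.001,0.087,-0.5],[20,-0.002,0.001,0.087,-0.5],[20,-0.002,0.001,0.087,-0.5]]' 
python3 - <<'E'
from plant import imaging,telemetry
from h import *
np.set_printoptions(precision=4,suppress=True)
s=telemetry.get_state();P=s["tool_pos"];print(P,s["contact_force"])
v=[.6277,.0056,np.radians(-79.95)];c,s_=np.cos(v[2]),np.sin(v[2]);d=P[:2]-v[:2];print(d@[c,s_],d@[-s_,c])
S=imaging.snapshot("scene")
im=cv2.resize(S["image"][160:280,200:370],None,fx=4.5,fy=4.5,interpolation=cv2.INTER_CUBIC)[:600]
cv2.imwrite("pics/c_9.png",im)
E
```

```text
clock: 17.35
tool_pos: [0.6306, -0.0102, 0.157]
eef_rot: [0.995, 0.095, 0.001, 0.0]
contact_force: [-0.3, 0.0, -0.1]
opening: 0.92
[ 0.6306 -0.0102  0.157 ] [-0.2808  0.003  -0.1211]
0.016012531688305378 7.459139894167434e-05
```

View pics/c_9.png

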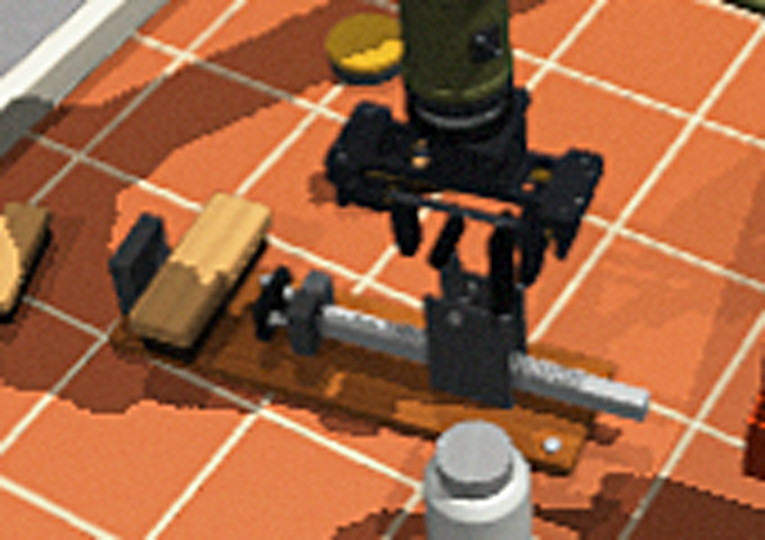

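The fingers are around both, with no contact (0.3 N). I'll hold a fixed 64 mm gap and pull the trigger with the front finger, so the wrist force shows the load.

```bash
python3 -m creep '[[70,0,-0.002,0,0],[70,0,-0.002,0,0],[70,0,-0.002,0,0]]' 60; python3 -m creep '[[70,0,-0.005,0,0],[70,0,-0.01,0,0],[70,0,-0.015,0,0],[70,0,-0.02,0,0],[70,0,-0.024,0,0],[70,0,-0.027,0,0],[70,0,-0.027,0,0]]'
cat > st.py <<'E'
from plant import imaging,telemetry
from h import *
import sys
np.set_printoptions(precision=4,suppress=True)
s=telemetry.get_state();P=s["tool_pos"]
v=[.6277,.0056,np.radians(-79.95)];c,s_=np.cos(v[2]),np.sin(v[2]);d=P[:2]-v[:2]
F=s["contact_force"];print("tcp clamp",d@[c,s_],d@[-s_,c],P[2],"F along",F[0]*c+F[1]*s_,"across",-F[0]*s_+F[1]*c,F[2],"open mm",88*s["opening"],"t",s["clock"])
S=imaging.snapshot("scene");T=imaging.snapshot("top")
import pickle;pickle.dump((S,T),open(f"st{sys.argv[1]}.pkl","wb"))
a=cv2.resize(S["image"][160:280,200:370],None,fx=4,fy=4,interpolation=cv2.INTER_CUBIC)
cv2.imwrite(f"pics/st{sys.argv[1]}.png",a)
b=cv2.resize(T["image"][125:215,265:435],None,fx=4.6,fy=4.6,interpolation=cv2.INTER_CUBIC)
cv2.imwrite(f"pics/st{sys.argv[1]}t.png",b)
E
python3 st.py 1
```

```text
clock: 17.77
tool_pos: [0.6293, -0.0082, 0.1559]
eef_rot: [0.995, 0.095, 0.0, 0.0]
contact_force: [0.9, -0.2, -0.4]
opening: 0.723
clock: 18.65
tool_pos: [0.6247, 0.0166, 0.1562]
eef_rot: [0.996, 0.095, 0.001, 0.001]
contact_force: [0.5, -5.9, 2.4]
opening: 0.725
tcp clamp -0.011362018553271432 -0.0009940791788249242 0.15617215512587332 F along 5.93870824577652 across -0.5391023368026744 2.4420965198913085 open mm 63.81171983227144 t 18.65
```

View pics/st1.png

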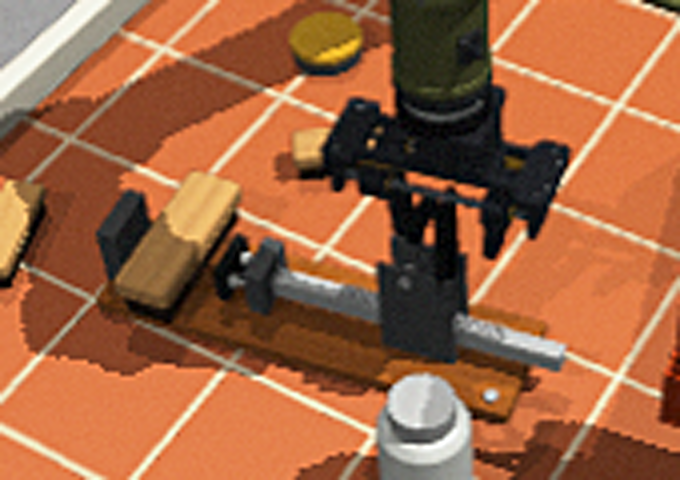

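View pics/st1t.png

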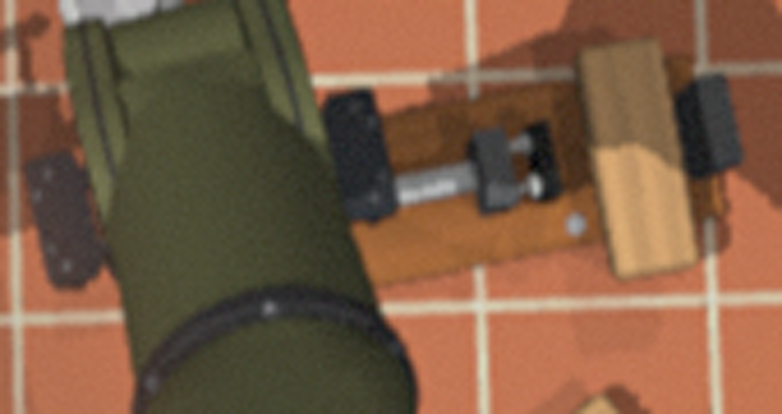

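The pump works: the jaw block moved about 16 crop px (roughly 10 mm) with 6 N on the trigger. Next I'll release, squeeze again a bit deeper, and track the jaw.

```bash
python3 -m creep '[[70,0,0.006,0,0],[70,0,0.012,0,0],[70,0,0.018,0,0],[70,0,0.023,0,0],[70,0,0.027,0,0],[70,0,0.027,0,0]]'; python3 -m creep '[[70,0,-0.006,0,0],[70,0,-0.012,0,0],[70,0,-0.018,0,0],[70,0,-0.024,0,0],[70,0,-0.028,0,0],[70,0,-0.031,0,0],[70,0,-0.031,0,0]]'
python3 st.py 2
cat > trk.py <<'E'
from h import *
import pickle,sys
_,T0=pickle.load(open("p0.pkl","rb"))
v=[.6277,.0056,np.radians(-79.95)];c,s=np.cos(v[2]),np.sin(v[2])
# rectify: image plane at z=0.06 in clamp coords, 0.5mm/px : x .12..(.27), y +-.035
def rect(p,z=.06):
    xs=np.arange(.13,.30,.0005);ys=np.arange(-.04,.04,.0005)
    X,Y=np.meshgrid(xs,ys);W=np.stack([v[0]+c*X-s*Y,v[1]+s*X+c*Y,0*X+z],-1).reshape(-1,3)
    q=proj(p,W).astype(np.float32);m=q.reshape(X.shape+(2,))
    return cv2.remap(cv2.cvtColor(p["image"],cv2.COLOR_BGR2GRAY),m[...,1].copy(),m[...,0].copy(),cv2.INTER_CUBIC)
a=rect(T0)
for n in sys.argv[1:]:
    b=rect(pickle.load(open(f"st{n}.pkl","rb"))[1])
    t=a[10:150,44:122]  # x .152...191 : jaw block
    r=cv2.matchTemplate(b,t,cv2.TM_CCOEFF_NORMED);_,sc,_,l=cv2.minMaxLoc(r)
    tf=a[20:140,94:128];r2=cv2.matchTemplate(b,tf,cv2.TM_CCOEFF_NORMED);_,s2,_,l2=cv2.minMaxLoc(r2)
    print(n,"block shift mm",(l[0]-44)*.5,l[1]-10,round(sc,2),"face shift",(l2[0]-94)*.5,l2[1]-20,round(s2,2))
    cv2.imwrite(f"pics/rect{n}.png",cv2.resize(np.vstack([a,b]),None,fx=2,fy=1.8))
E
python3 trk.py 1 2
```

```text
clock: 19.5
tool_pos: [0.6292, -0.0085, 0.1557]
eef_rot: [0.995, 0.095, 0.0, -0.0]
contact_force: [-0.1, 0.4, -0.6]
opening: 0.727
clock: 20.38
tool_pos: [0.6243, 0.0195, 0.1563]
eef_rot: [0.996, 0.094, 0.001, 0.002]
contact_force: [1.7, -6.3, 1.3]
opening: 0.725
tcp clamp -0.014255037875513445 -0.0009144937211832726 0.1562612012771054 F along 6.452847471070823 across 0.5837938780450453 1.3017749059200965 open mm 63.80633245006145 t 20.375
1 block shift mm 10.5 1 0.85 face shift 10.5 1 0.9
2 block shift mm 24.5 1 0.84 face shift 24.5 0 0.9
```

View pics/rect2.png

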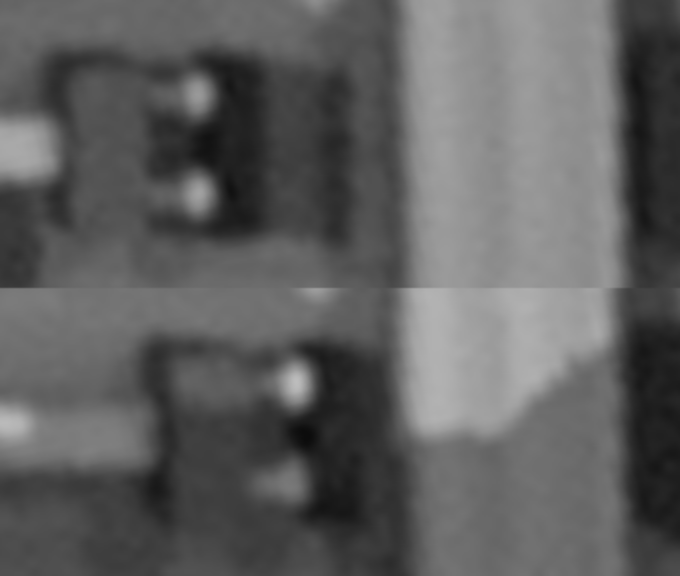

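Stroke 2 moved the jaw 14 mm, 24.5 mm in total, and the face is still clear of the brush. Third stroke.

```bash
python3 -m creep '[[70,0,0.006,0,0],[70,0,0.012,0,0],[70,0,0.018,0,0],[70,0,0.024,0,0],[70,0,0.029,0,0],[70,0,0.031,0,0],[70,0,0.031,0,0]]'; python3 -m creep '[[70,0,-0.006,0,0],[70,0,-0.012,0,0],[70,0,-0.018,0,0],[70,0,-0.024,0,0],[70,0,-0.028,0,0],[70,0,-0.031,0,0],[70,0,-0.031,0,0]]'
python3 st.py 3; python3 trk.py 3
```

```text
clock: 21.35
tool_pos: [0.6291, -0.0082, 0.1557]
eef_rot: [0.995, 0.095, -0.0, -0.0]
contact_force: [-0.2, -0.2, 0.6]
opening: 0.729
clock: 22.22
tool_pos: [0.6243, 0.0192, 0.1562]
eef_rot: [0.996, 0.094, 0.001, 0.002]
contact_force: [2.3, -5.9, 2.4]
opening: 0.724
tcp clamp -0.013982931462183922 -0.000978632183024155 0.15621254397233345 F along 6.2507171203854845 across 1.2055808717027339 2.4130281640723616 open mm 63.7145897290155 t 22.225
3 block shift mm 35.5 1 0.84 face shift 35.5 1 0.91
```

View pics/rect3.png

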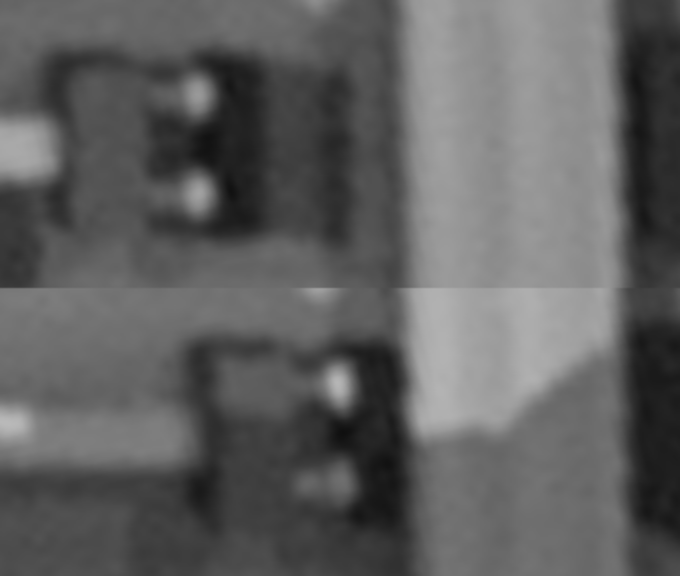

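Stroke 3 added 11 mm, for 35.5 mm in total. The face now touches the brush and the jaw is at about 0.066. Stroke 4 can reach roughly 0.080 at most, which is still safe.

```bash
python3 -m creep '[[70,0,0.006,0,0],[70,0,0.012,0,0],[70,0,0.018,0,0],[70,0,0.024,0,0],[70,0,0.029,0,0],[70,0,0.031,0,0],[70,0,0.031,0,0]]'; python3 -m creep '[[70,0,-0.006,0,0],[70,0,-0.012,0,0],[70,0,-0.018,0,0],[70,0,-0.022,0,0]]';  python3 -m creep '[[70,0,-0.003,0,0],[70,0,-0.006,0,0],[70,0,-0.009,0,0],[70,0,-0.009,0,0]]'
python3 st.py 4; python3 trk.py 4
```

```text
clock: 23.2
tool_pos: [0.6292, -0.0082, 0.1557]
eef_rot: [0.995, 0.095, 0.0, -0.0]
contact_force: [-0.1, -0.2, 1.2]
opening: 0.726
clock: 23.7
tool_pos: [0.626, 0.0101, 0.1567]
eef_rot: [0.996, 0.094, 0.001, 0.003]
contact_force: [0.9, -7.9, 4.7]
opening: 0.725
clock: 24.2
tool_pos: [0.6243, 0.0191, 0.1562]
eef_rot: [0.996, 0.094, 0.001, 0.002]
contact_force: [2.0, -6.6, 1.8]
opening: 0.728
tcp clamp -0.013835165033226755 -0.0009894221266733665 0.1561643827851201 F along 6.808704851091987 across 0.8019915959188972 1.7793098344641212 open mm 64.097667130839 t 24.2
4 block shift mm 47.0 1 0.84 face shift 46.5 1 0.93
```

View pics/rect4.png

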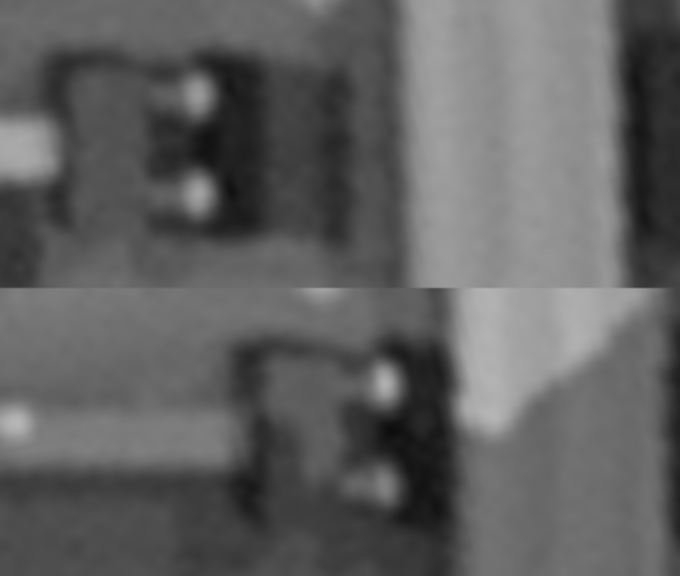

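View pics/st4.png

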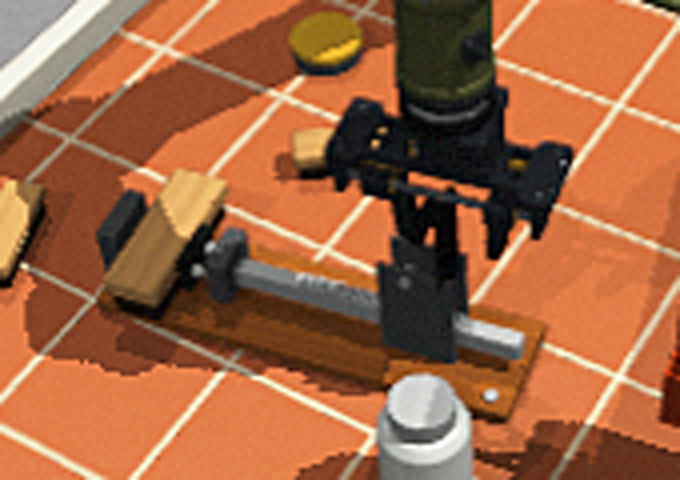

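The brush is now moving with the jaw; block shift is 47.0 mm and face shift 46.5 mm. I'll make stroke 5 in smaller steps, watching the force and the difference between block and face.

```bash
python3 -m creep '[[70,0,0.006,0,0],[70,0,0.012,0,0],[70,0,0.018,0,0],[70,0,0.024,0,0],[70,0,0.029,0,0],[70,0,0.031,0,0],[70,0,0.031,0,0]]'; python3 -m creep '[[70,0,-0.006,0,0],[70,0,-0.012,0,0],[70,0,-0.016,0,0],[70,0,-0.02,0,0]]'
python3 st.py 5;python3 -m creep '[[70,0,-0.002,0,0],[70,0,-0.003,0,0]]'
python3 st.py 6;  python3 trk.py 5 6
```

```text
clock: 25.18
tool_pos: [0.6292, -0.0083, 0.1557]
eef_rot: [0.995, 0.095, 0.0, -0.0]
contact_force: [-0.4, 0.6, -0.2]
opening: 0.728
clock: 25.68
tool_pos: [0.6265, 0.0071, 0.1567]
eef_rot: [0.996, 0.094, 0.001, 0.003]
contact_force: [1.1, -9.5, 4.1]
opening: 0.723
tcp clamp -0.0016938358298412366 -0.0008959408621494561 0.15669690440452005 F along 9.522939688158967 across -0.5949122722532321 4.07509974005344 open mm 63.632752181674 t 25.675
clock: 26.02
tool_pos: [0.6262, 0.0093, 0.1567]
eef_rot: [0.996, 0.094, 0.001, 0.004]
contact_force: [2.6, -10.8, 2.8]
opening: 0.726
tcp clamp -0.003896187008251002 -0.0008448206978659239 0.1567079742133622 F along 11.037153317657731 across 0.6425070439428511 2.806978656396403 open mm 63.859532042103964 t 26.025
5 block shift mm 48.0 0 0.81 face shift 47.5 0 0.96
6 block shift mm 48.0 1 0.76 face shift 47.5 1 0.95
```

View pics/rect6.png

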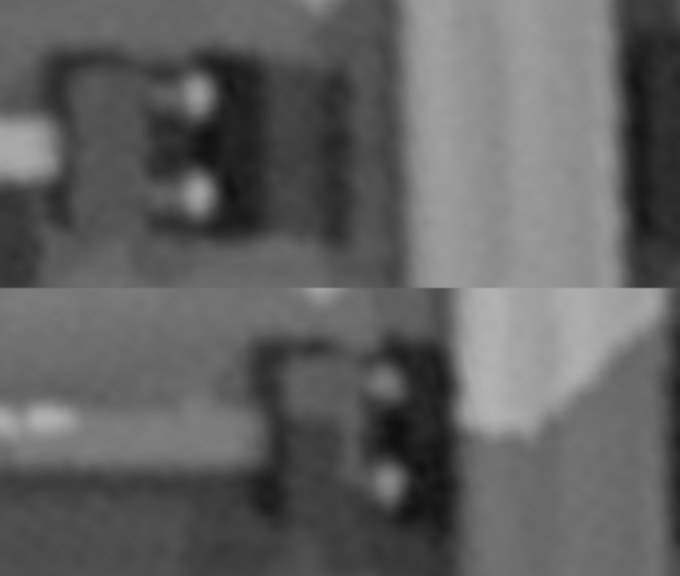

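View pics/st6t.png

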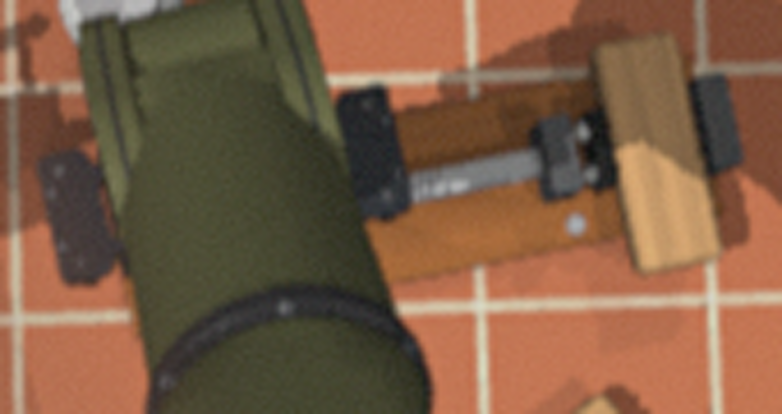

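View pics/st6.png

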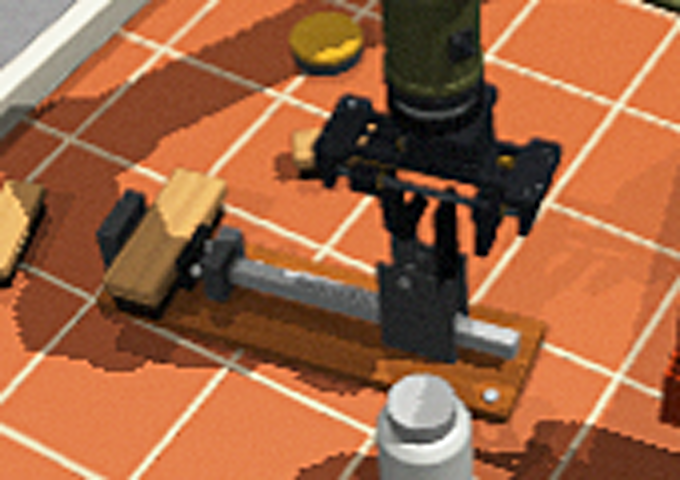

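The single-patch tracker was misleading: the face has stopped, but the block's left edge moved on from 245 to 265 px. I'll measure block and face separately using narrow patches.

```bash
cat > trk2.py <<'E'
import sys
args=sys.argv[1:];sys.argv=["x"]
exec(open("trk.py").read())
def prof(p):
    im=rect(p).astype(float);return im
def pk(b,t,x0,y0):
    r=cv2.matchTemplate(b,t,cv2.TM_CCOEFF_NORMED);_,sc,_,l=cv2.minMaxLoc(r)
    x,y=l; e=0
    if 0<x<r.shape[1]-1:
        A,B,C=r[y,x-1],r[y,x],r[y,x+1];e=(A-C)/(2*(A-2*B+C))
    return round((x+e-x0)*.5,2),y-y0,round(float(sc),2)
ref=rect(pickle.load(open("st3.pkl","rb"))[1]) if 1 else a
for n in args:
    b=rect(pickle.load(open(f"st{n}.pkl","rb"))[1])
    o=[]
    for (x0,x1,y0,y1) in ((85,118,20,140),(88,112,20,140),(165,203,25,140),(168,200,25,140)):
        # ref is st3: block left edge px ~ 200/2=100 ; face/pins ~165-200
        # equalise lighting with Sobel
        g=lambda i:cv2.Sobel(cv2.GaussianBlur(i,(0,0),2),cv2.CV_32F,1,0)
        o.append(pk(g(b),g(ref)[y0:y1,x0:x1],x0,y0))
    # mean profile of dark rows
    print(n,"block",o[0],o[1],"face",o[2],o[3])
E
python3 trk2.py 1 2 3 4 5 6
```

```text
1 block (np.float32(-25.36), -1, 0.95) (np.float32(-25.32), -1, 0.96) face (np.float32(-24.78), -1, 0.84) (np.float32(-24.76), -1, 0.88)
2 block (np.float32(-11.12), -1, 0.95) (np.float32(-10.99), -1, 0.96) face (np.float32(-10.85), -1, 0.82) (np.float32(-10.82), -1, 0.86)
3 block (np.float32(0.0), 0, 1.0) (np.float32(0.0), 0, 1.0) face (np.float32(0.01), 0, 1.0) (np.float32(0.02), 0, 1.0)
4 block (np.float32(11.9), 1, 0.97) (np.float32(11.93), 1, 0.97) face (np.float32(11.5), 0, 0.96) (np.float32(11.52), 0, 0.95)
5 block (np.float32(15.43), 1, 0.97) (np.float32(15.55), 1, 0.97) face (np.float32(12.24), -2, 0.91) (np.float32(12.33), -2, 0.89)
6 block (np.float32(16.61), 0, 0.96) (np.float32(16.67), 0, 0.96) face (np.float32(12.04), -1, 0.89) (np.float32(12.13), -1, 0.87)
```

```bash
python3 - <<'E'
from h import *
import pickle
v=[.6277,.0056,np.radians(-79.95)];c,s=np.cos(v[2]),np.sin(v[2])
def rect(p,z=.064):
    xs=np.arange(.17,.35,.0005);ys=np.arange(-.095,.095,.0005)
    X,Y=np.meshgrid(xs,ys);W=np.stack([v[0]+c*X-s*Y,v[1]+s*X+c*Y,0*X+z],-1).reshape(-1,3)
    q=proj(p,W).astype(np.float32);m=q.reshape(X.shape+(2,))
    return cv2.remap(p["image"],m[...,1].copy(),m[...,0].copy(),cv2.INTER_CUBIC)
a=rect(pickle.load(open("p0.pkl","rb"))[1]);b=rect(pickle.load(open("st6.pkl","rb"))[1])
cv2.imwrite("pics/br6.png",cv2.resize(np.hstack([a,b]),None,fx=1.1,fy=1.5))
S=pickle.load(open("st6.pkl","rb"))[0]
cv2.imwrite("pics/br6s.png",cv2.resize(S["image"][195:245,215:270],None,fx=10,fy=10,interpolation=cv2.INTER_CUBIC))
E
```

```text
(no output)
```

View pics/br6.png

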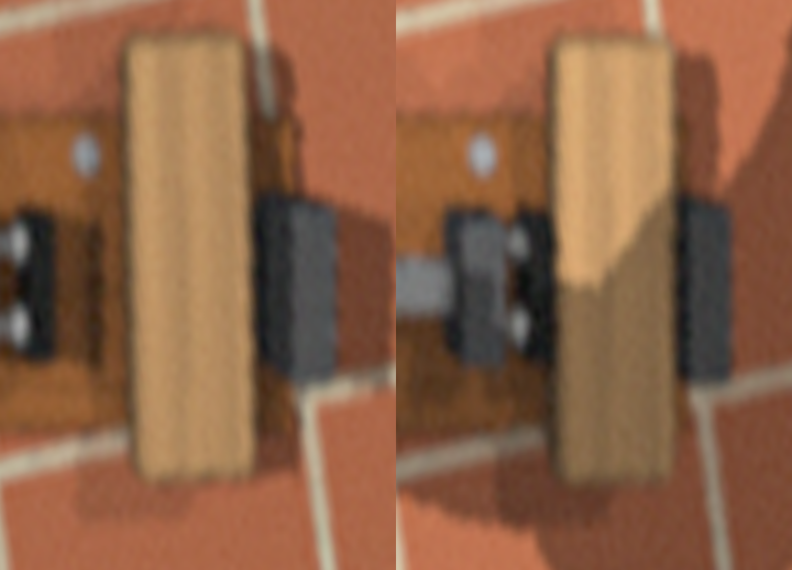

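View pics/br6s.png

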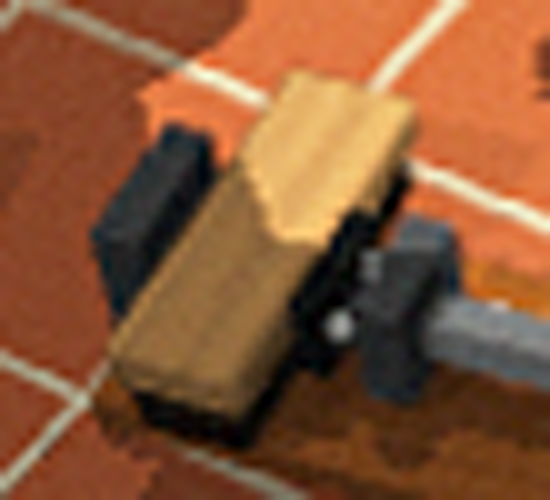

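The brush is squared up against the fixed jaw. Compression measures about 4.9 mm from the image and about 5.2 mm from force. I'll hold and check it is steady, and check the basket.

```bash
for i in 1 2; do python3 -m creep '[[70,0,0,0,0],[70,0,0,0,0],[70,0,0,0,0]]'; done
python3 st.py 7; python3 trk2.py 6 7; python3 - <<'E'
import pickle,cv2
S,T=pickle.load(open("st7.pkl","rb"))
cv2.imwrite("pics/fin.png",S["image"])
E
```

```text
clock: 26.5
tool_pos: [0.6262, 0.0094, 0.1566]
eef_rot: [0.996, 0.094, 0.001, 0.003]
contact_force: [0.4, -8.8, 3.9]
opening: 0.726
clock: 26.88
tool_pos: [0.6262, 0.0094, 0.1566]
eef_rot: [0.996, 0.094, 0.001, 0.003]
contact_force: [2.7, -8.9, 3.5]
opening: 0.727
tcp clamp -0.003975103642149327 -0.0008525022557540146 0.15663386495168785 F along 9.238722193917434 across 1.0909456098089545 3.4708374995542326 open mm 63.936458733281995 t 26.875
6 block (np.float32(16.61), 0, 0.96) (np.float32(16.67), 0, 0.96) face (np.float32(12.04), -1, 0.89) (np.float32(12.13), -1, 0.87)
7 block (np.float32(16.52), 0, 0.96) (np.float32(16.59), 0, 0.97) face (np.float32(12.1), 0, 0.89) (np.float32(12.14), -1, 0.87)
```

View pics/fin.png

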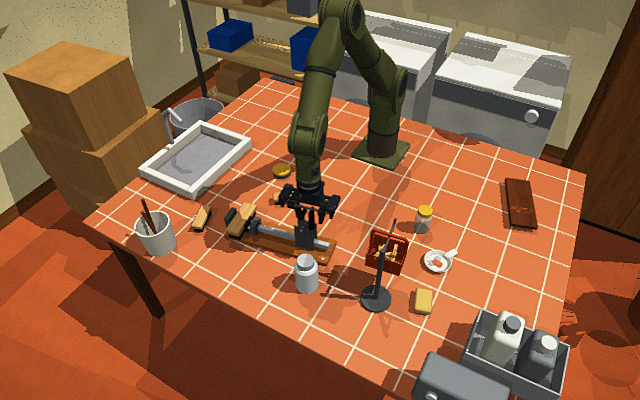

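Steady: the jaw hasn't moved, and the basket is still hanging on the hook. Handing in.

```bash
python3 -c "
from plant import r
print(r.finish_job())"
```

```text
the job is handed in; nothing more can be done
None
```

The basket is hanging on the hook stand, released. The clamp is closed on the large boot brush with its sprung face pushed in about half-way, and I handed in at about 27 s with the trigger still held.

- **Basket:** I gripped the handle bar 28 mm off its centre, set it on the hook's level arm and let go. It hung level then, and was still hanging in the last picture.
- **Clamp:** I worked only the trigger, with four full squeezes and a fifth partial one that is still held. The front finger pulled the trigger; the back finger never pressed on the handle, so the wrist force showed the load.
- **Brush:** It moved about 12 mm, squared up and stopped against the fixed jaw.
- **How far the face is in:** The images give about 4.8 mm and the force rise while squeezing about 5.2 mm, against a target of 5 mm. Over the last second of holding, the jaw did not move, while the measured force settled from 11 N to about 9 N.
- **Other things on the counter:** I saw none of them displaced in the last picture, but did not measure them again.

**Disagreements:**
- **Jaw position:** Adding the jaw's travel to my rough first estimate of where it started gives 0.080–0.084, not the stated 0.090. I put this down to a few mm of error in that estimate and relied on the measured compression and the brush standing against the fixed jaw.
- **Jaw tracking:** My first tracker misread the jaw on the last squeeze. I replaced it with separate tracking of the jaw block and the face.

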